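# Load-test the handheld's battery on the two-cradle tester

## Robot

A 6-joint arm with a two-finger parallel gripper is mounted at the origin on the work surface. World frame = base frame: x ahead of the robot, y to its left, z up, the work surface at z = 0. Lengths are in m, angles in rad, forces in N, time in s.
With the tool pointing down it reaches from about 0.375 to 0.9 m from the base axis. Payload 3.1 kg.
Tool frame: the origin (TCP) lies where the fingers leave the gripper's body, on its centre line; the fingertips stand 73 mm ahead of it and the grasp point (between the pads) lies 54 mm ahead of it (pinch_z is the distance from the TCP to the grasp point, in m); z points along the fingers, y is the line along which they close (so a half turn about z gives the same grasp; the last joint's range is limited). The gripper opens to 85 mm and grips with 20 to 120 N. Pads are 22 mm wide; open, the fingers measure 114 mm over their backs; the gripper's body (76 mm by 85 mm) begins 54 mm behind the grasp point. The pads swing forward as they close: fully open they stand 13 mm farther back than shut.
Start: joints at [-1.522, 0.527, 1.433, -0, 1.181, -0.178], TCP at [0.141, -0.609, 0.304] pointing down, gripper open.
Joint ranges: [-3.08, 3.08], [-0.75, 2.2], [0.22, 2.44], [-1.43, 4.57], [0, 2.65], [-2.85, 2.85]. Speed limits (rad/s): [2.79, 2.79, 3.14, 3.14, 3.14, 3.14].

## Interface

Orientations are given as a 3x3 rotation matrix whose columns are the frame's x, y, z axes.
In Python, from station import * gives the robot as it stands.
- The arm moves only by the tool servo_tool, never from a script. Its argument "series" is one flat list of numbers, 4 for each row, row after row: the shift along the tool's x, y, z in cm, then the turn about the tool's z in degrees. A call has 1 to 10 rows; each row is the pose to reach, as a shift and turn from the pose commanded when the call began, along the tool's axes at that moment; what a row does not reach only later rows make up. A row lasts 1/8 s, in which the tool goes at most 62.5 mm and 10.7 degrees, less where a joint would pass 70% of its speed; a pose out of reach is approached as far as the arm can. A call with a gripper value outside its range is refused whole. "grip" is the finger opening in cm, from 0 to 8.54, set as the call begins (left out, the last holds). The fingers move at their own pace and stop on an object; "newtons" is the grip in N (left out, the last holds). Time passes only in rows, so rows that repeat a pose let the fingers close. It gives the time, the measured TCP pose, the force, the opening and the grip force at its end, in the units of the state.
- get_state(): the state, without advancing time (a new reading comes with each control period).
- capture(name): name is "side" or "top"; returns (picture, depth): 420x560x3 uint8, red, green, blue; 420x560 float32, m along the optical axis (not along the pixel's ray), 0 where there is no reading.
- get_calibration(name): a dict with "fx", "fy", "cx", "cy" (pixels), "D" ([k1, k2, p1, p2, k3] as OpenCV has them; the pictures are not rectified), "eye" and "attitude" of the camera in the world. Camera axes: x right, y up, looking along -z (the intrinsics and any distortion apply to the point x, -y, -z); pixel columns grow to the right and rows downward; lengths in m; the calibration is good to about 2 mm. A picture is of the moment at which its call begins. get_calibration takes no time and is no camera call.
- job_done(): hands the job in; it is judged then, once.
The state is a dict: "time_s": time; "joint_positions": joint angles; "qd": joint speeds; "tau": joint torques, N m; "tcp_pos": TCP position; "ee_rot": TCP orientation; "wrist_force": force on the tool from outside, world axes, zero at the start; "moment": the same for the moment, N m; "width": finger opening in m; "gripper_force": force on a finger pad.
Only numpy, scipy, OpenCV 4.12 (cv2) and the standard library are available. Lean on these libraries where they do the work, as an engineer would, in place of code of your own. Each camera call takes 0.05 s, during which the arm holds its last target. There are 200 camera calls.

## Task

Load-test the battery of the handheld transceiver: it stands in one of the two cradles of the grey battery tester, so go to the spring-return load dial on that cradle's side, turn it clockwise past the first two clicks to the third, and keep it there against its spring so that the meter can be read. The job ends with the robot still holding the dial steady at the third click; never let the dial go on to the fourth, which would overload the battery. Leave the other cradle's dial, the radio, the bare battery pack and the other things on the bench as they are.

Things in the scene. Friction and masses are not known exactly. Their poses are not given: they have to be found in the camera images.
- tester: Fixed battery tester: grey, 270 x 330 mm (x, y), level panel 58 mm above the bench. Origin: centre of its underside; x away from the operator, y to his left, z up. Dials in the two front corners at (-85, +-115) mm, a cradle behind each at (65, +-100) mm, 49 x 73 x 30 mm outside; between the cradles red resistor tubes 36 mm high; between the dials two meters 6 mm high, 60 mm from the dials' axes.
- cradle_left (a point): Centre of the inner floor of the left cradle (y = +100 mm in the tester's frame), 63 mm above the bench. It belongs to the left dial.
- cradle_right (a point): Centre of the inner floor of the right cradle (y = -100 mm in the tester's frame), 63 mm above the bench. It belongs to the right dial.
- dial_left_grip (a point): Left load dial: on its vertical axis, 25 mm above the panel. Black bar knob: upright bar 52 mm long, centred on the axis, 12 mm wide (8.5 mm over the last 8 mm at its pointing end), from a 42 mm round base disc (top 3.5 mm above the panel) up to 30.5 mm above the panel. x runs along the bar to the pointing end with the white line; at rest it lies 45 degrees from the tester's x towards its y.
- dial_right_grip (a point): Right load dial: the same knob, the same point on it and the same rest direction (45 degrees from the tester's x towards its +y, ahead and to the operator's left). Like the left one it turns with the whole bar about the vertical axis through this point; nothing stands on the panel within 60 mm of that axis.
- dial_left (a joint): Angle of the left dial, rad: 0 at rest, growing clockwise seen from above. Clicks at 0.393, 0.785, 1.178 (the third) and 1.571 (the fourth), every 22.5 degrees, marked on the panel by a line and 1, 2, 3 or 4 dots; the crest between third and fourth lies at 1.374, end stop at 1.62. No click holds it: let go anywhere, it springs back to 0.
- dial_right (a joint): Angle of the right dial, rad: same direction, clicks and spring as the left one. Return torque of both: about 0.05 N m at rest, rising to 0.11 N m at the third click; climbing from a click to the next crest takes up to 0.04 N m more, and beyond a crest as much less.
- radio: The handheld transceiver, loose, upright in one of the two cradles with 2 mm play: black, 34 x 58 mm (x, y), 130 mm high, with a knob and a short antenna connector on top (145 mm in all, its top 208 mm above the bench). The taller of the two things in the cradles. Origin: centre of its foot; z up.
- pack: A bare battery pack, loose, standing in the other cradle: black, the same 34 x 58 mm foot, only 72 mm high. Origin: the centre of its foot; z up.
- swr_meter: Bystander: steel SWR meter, a loose block 75 x 120 x 84 mm (x, y, z), standing on the bench beside the tester. Origin: the centre of its underside.
- antenna: Bystander: rubber duck antenna stub, loose, 118 mm long and 13 mm thick, lying on the bench between the robot and the tester. Origin: the middle of its underside; x along it.

How it is judged:
By the outcome, as a careful person would: the job done as asked, in the order asked, and still so for the second after the job is handed in, while the arm keeps its last pose, push and grip.
It also fails if it takes over 32 s, if anything falls off the work surface, if the arm or the gripper's body presses on something with over 40 N, if the wrist force passes 120 N, or if a joint passes its speed limit or range.

## Working session

There is one attempt and no reset: what is moved stays moved. The work goes in short steps, Python scripts to look and compute and a tool call to move; the robot and the scene stay as the last step left them, time stands still between calls to the robot, and variables do not carry over. Pictures are saved under pics/ and viewed, at most 10 in all, crops included, and the job is handed in when it is done.

Besides the shell and the picture viewer there is one more tool, called after "Call:" by a JSON object that holds its "api" and its "payload". servo_tool: Moves the arm, as the interface text tells. Its arguments: {"type":"object","properties":{"series":{"type":"array","items":{"type":"number"}},"grip":{"type":"number"},"newtons":{"type":"number"}},"required":["series"]}

```bash
mkdir -p pics; ls
python3 - <<'E'
from station import *
import cv2,numpy as np
for n in("top","side"):
    p,d=capture(n); np.savez(f"{n}0.npz",p=p,d=d); cv2.imwrite(f"pics/{n}0.png",p[:,:,::-1])
    c=get_calibration(n); print(n,c)
s=get_state(); print(s)
E
```

```text
pics
top {'fx': 531.5723937730794, 'fy': 531.5723937730794, 'cx': 281.51199882042215, 'cy': 213.4021206207868, 'D': array([0.07251256, 0.        , 0.        , 0.        , 0.        ]), 'eye': array([0.43546614, 0.12226774, 1.0481213 ]), 'attitude': array([[-1.05777831e-03,  9.90339805e-01, -1.38657681e-01],
       [-9.99977125e-01, -1.21209843e-04,  6.76280730e-03],
       [ 6.68067058e-03,  1.38661663e-01,  9.90317278e-01]])}
side {'fx': 426.61257586360364, 'fy': 426.61257586360364, 'cx': 275.26927705328507, 'cy': 210.85977701232204, 'D': array([-0.09025941,  0.        ,  0.        ,  0.        ,  0.        ]), 'eye': array([0.43415437, 0.71811759, 0.8174483 ]), 'attitude': array([[-0.97112448,  0.18484997, -0.15082349],
       [-0.23856745, -0.74798007,  0.61936369],
       [ 0.0016764 ,  0.63746082,  0.77048095]])}
{'time_s': 0.1, 'joint_positions': array([-1.52251140e+00,  5.28429193e-01,  1.43378001e+00, -3.89536997e-05,
        1.18138200e+00, -1.78509168e-01]), 'qd': array([-0.00072417, -0.00183085, -0.00408872, -0.00065062, -0.000793  ,
       -0.00065592]), 'tau': array([ 6.36422158e-06, -4.43304384e+01, -1.78587055e+01, -1.63128616e-04,
        3.91778580e-03, -2.34244901e-06]), 'tcp_pos': array([ 0.14052483, -0.60848258,  0.30299506]), 'ee_rot': array([[ 9.74388952e-01,  2.24869191e-01, -1.32457563e-04],
       [ 2.24869004e-01, -9.74386963e-01,  1.99447955e-03],
       [ 3.19432082e-04, -1.97318444e-03, -9.99998002e-01]]), 'wrist_force': array([-0.2533389 ,  0.41258525, -0.41873685]), 'moment': array([-0.00303699, -0.04157442,  0.02011015]), 'gripper_force': 0.0, 'width': 0.08542730499653055}
```

View pics/top0.png

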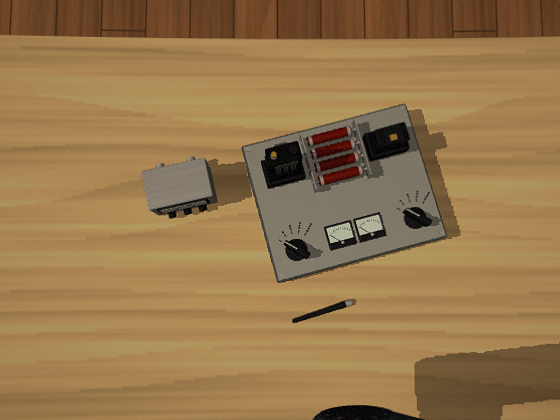

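View pics/side0.png

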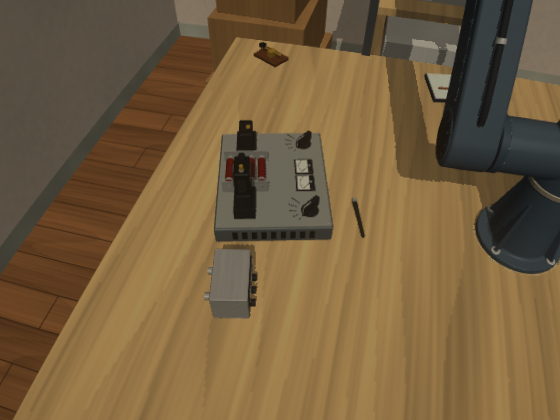

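The top view shows the tester with dials at about (297,250) and (415,216). The cradles are at (285,165) and (388,140), and the object in the left one looks taller in both views. I'll check this with depth.

```bash
cat > h.py <<'E'
import numpy as np,cv2
from station import *
def cloud(n,d):
    c=get_calibration(n);K=np.array([[c["fx"],0,c["cx"]],[0,c["fy"],c["cy"]],[0,0,1]])
    v,u=np.mgrid[:420,:560]
    q=cv2.undistortPoints(np.stack([u,v],-1).reshape(-1,1,2).astype(float),K,c["D"]).reshape(420,560,2)
    P=np.stack([q[...,0]*d,-q[...,1]*d,-d],-1)
    W=P@c["attitude"].T+c["eye"]; W[d==0]=np.nan
    return W
def proj(n,X):
    c=get_calibration(n);K=np.array([[c["fx"],0,c["cx"]],[0,c["fy"],c["cy"]],[0,0,1]])
    P=(np.atleast_2d(X)-c["eye"])@c["attitude"]*[1,-1,-1]
    return cv2.projectPoints(P,np.zeros(3),np.zeros(3),K,c["D"])[0].reshape(-1,2)
E
python3 - <<'E'
from h import *
for n in("top","side"):
    f=np.load(n+"0.npz");W=cloud(n,f["d"]);z=W[...,2]
    m=(abs(z-.058)<.006); k,l,st,_=cv2.connectedComponentsWithStats(m.astype(np.uint8)); i=1+st[1:,4].argmax()
    P=W[l==i]; r=cv2.minAreaRect(P[:,:2].astype(np.float32)); print(n,"panel z",np.median(P[:,2]),r,cv2.boxPoints(r).round(4).tolist())
    # tester frame: origin rect centre, yaw estimate
    (cx,cy),(w,h),a=r; cand=[np.radians(a+90*j) for j in range(4)]
    e=[abs(np.angle(np.exp(1j*t))) for t in cand]
    yaw=np.angle(np.exp(1j*cand[int(np.argmin(e))])); R=np.array([[np.cos(yaw),-np.sin(yaw)],[np.sin(yaw),np.cos(yaw)]])
    print("yaw deg",np.degrees(yaw))
    T=(W[...,:2]-[cx,cy])@R
    for s in(1,-1):
        c=(abs(T[...,0]-.065)<.045)&(abs(T[...,1]-s*.1)<.05)&(z>.05); print("cradle",s,"zmax",np.percentile(z[c],99.5))
        g=(np.hypot(T[...,0]+.085,T[...,1]-s*.115)<.04)&(z>.078)&(z<.095)
        q=W[g]; ctr=q.mean(0); u,S,V=np.linalg.svd(q[:,:2]-ctr[:2]); 
        print("dial",s,g.sum(),"nominal",np.array([cx,cy])+R@[-.085,s*.115],"meas",ctr,"top z",np.percentile(q[:,2],90),"axis deg",np.degrees(np.arctan2(V[0,1],V[0,0])),"len",np.ptp((q[:,:2]-ctr[:2])@V[0]))
for n,b in(("top",(240,190,460,290)),("side",(200,110,350,250))):
    p=np.load(n+"0.npz")["p"];x0,y0,x1,y1=b
    cv2.imwrite(f"pics/{n}0c.png",cv2.resize(p[y0:y1,x0:x1,::-1],None,fx=3.5,fy=3.5,interpolation=cv2.INTER_CUBIC))
E
```

```text
top panel z 0.05779116704773102 ((0.6185826063156128, -0.00019365549087524414), (0.2708187699317932, 0.3303165137767792), 15.09182071685791) [[0.4447999894618988, 0.12399999797344208], [0.5307999849319458, -0.1949000060558319], [0.7922999858856201, -0.12439999729394913], [0.7063000202178955, 0.19449999928474426]]
yaw deg 15.091820716857908
cradle 1 zmax 0.2086523091137758
dial 1 185 nominal [0.5065721 0.0887088] meas [0.50498864 0.08760014 0.08790945] top z 0.09043764370895102 axis deg -119.78161654787485 len 0.05099078908506162
cradle -1 zmax 0.13617608097277314
dial -1 206 nominal [ 0.56645644 -0.13335845] meas [ 0.56485478 -0.13345351  0.08696325] top z 0.08978264547188364 axis deg -119.52393890249913 len 0.05331409544020711
side panel z 0.05815984472825053 ((0.6179345846176147, -0.0010086148977279663), (0.2703329026699066, 0.3304605782032013), 15.206408500671387) [[0.4442000091075897, 0.12300000339746475], [0.5307999849319458, -0.19589999318122864], [0.791700005531311, -0.125], [0.7049999833106995, 0.193900004029274]]
yaw deg 15.206408500671388
cradle 1 zmax 0.20863355720972246
dial 1 131 nominal [0.50574651 0.08766965] meas [0.50541765 0.08840099 0.08632347] top z 0.08964905417208968 axis deg 59.51404399387017 len 0.050775711214074995
cradle -1 zmax 0.13543463808089484
dial -1 89 nominal [ 0.56607484 -0.13427739] meas [ 0.56478125 -0.13205655  0.085629  ] top z 0.08906370765729688 axis deg 58.453081366577 len 0.05122664283215479
```

View pics/top0c.png

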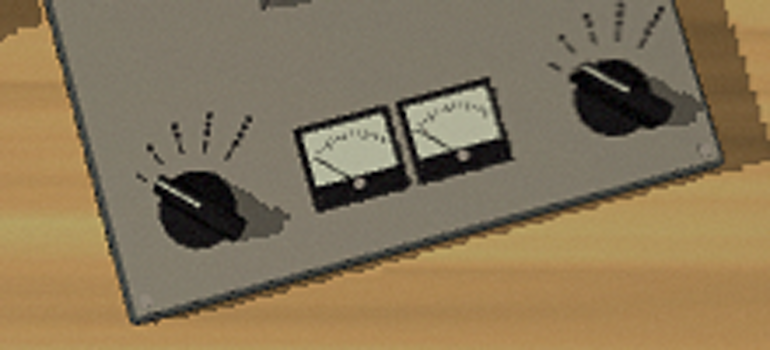

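The left cradle holds the 208 mm object, which is the radio, so I want the left dial. Its axis is at about (0.506, 0.088), the bar points 60° in the world and its top is at z ≈ 0.0885. Next I work out the approach.

```bash
cat >> h.py <<'E'
def go(target,yaw):
    s=get_state();R=s["ee_rot"];y=np.degrees(np.arctan2(R[1,0],R[0,0]))
    print("t",s["time_s"],"tcp",s["tcp_pos"].round(4),"yaw",y.round(2),"j",np.degrees(s["joint_positions"]).round(1),"w",s["width"])
    print("shift cm",(R.T@(np.array(target)-s["tcp_pos"])*100).round(2),"turn",((y-yaw+180)%360-180).round(2))
E
python3 -c "
from h import *
go([.506,.0883,.26],60.1)"
```

```text
t 0.1 tcp [ 0.1405 -0.6085  0.303 ] yaw 13.0 j [-87.2  30.3  82.1  -0.   67.7 -10.2] w 0.08542730499653055
shift cm [ 51.28 -59.67   4.43] turn -47.1
```

Call:
{"api": "servo_tool", "payload": {"series": [3.6,-4.2,0,-4.7,7.2,-8.4,0,-9.4,10.8,-12.6,0,-14.1,14.4,-16.8,0,-18.8,18,-21,0,-23.5,21.6,-25.2,0,-28.2,25.2,-29.4,0,-32.9,28.8,-33.6,0,-37.6,32.4,-37.8,0,-42.3,36,-42,0,-47.1], "grip": 8.54}}

```text
time_s: 1.35
tcp_pos: [0.3974, -0.1171, 0.3039]
ee_rot: [[0.496, 0.868, 0.0], [0.868, -0.496, -0.0], [-0.0, 0.0, -1.0]]
wrist_force: [1.7, 0.1, 0.9]
width: 0.0854
gripper_force: 0.0
```

```bash
python3 -c "
from h import *
go([.506,.0883,.24],60.1)"
```

```text
t 1.35 tcp [ 0.3974 -0.1171  0.3039] yaw 60.23 j [-32.   14.  110.7  -0.   55.3  -2.2] w 0.08538356264676174
shift cm [23.22 -0.78  6.39] turn 0.13
```

Call:
{"api": "servo_tool", "payload": {"series": [4.5,-0.2,0,0,9,-0.4,1,0,13.5,-0.6,3,0,18,-0.8,5,0,22,-0.8,6.4,0,23.2,-0.8,6.4,0,23.2,-0.8,6.4,0,23.2,-0.8,6.4,0]}}

```text
time_s: 2.35
tcp_pos: [0.5052, 0.0854, 0.2403]
ee_rot: [[0.499, 0.866, -0.0], [0.866, -0.499, -0.0], [-0.0, 0.0, -1.0]]
wrist_force: [-0.0, -0.1, 0.1]
width: 0.0853
gripper_force: 0.0
```

Run:
```python
from h import *
go([.506,.0883,.14],60.1)
for n in("top","side"):
    p,d=capture(n); cv2.imwrite(f"pics/{n}1.png",p[:,:,::-1])
```

```text
t 2.35 tcp [0.5052 0.0854 0.2403] yaw 60.04 j [ -2.9  26.9 101.8  -0.   51.3  27.1] w 0.0853051994314463
shift cm [ 0.29 -0.08 10.03] turn -0.06
```

View pics/side1.png

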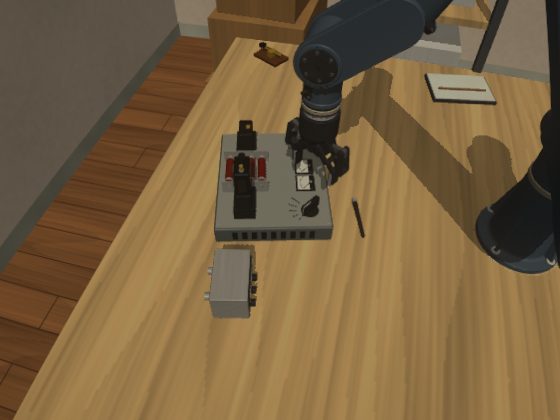

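```bash
python3 -c "
from h import *
t=get_state()['tcp_pos']
for dy in(-.05,0,.05): 
  q=t+[dy*.866,-dy*.5,-.065]
  print(proj('side',q),proj('top',q))
print(proj('side',t))"
```

```text
[[332.13017955 186.27080187]] [[285.29058581 271.46383612]]
[[313.63279876 174.18487331]] [[300.44079344 244.9378574 ]]
[[295.99428743 162.68808043]] [[315.37894609 218.81338565]]
[[315.90649185 151.25550209]]
```

View pics/top1.png

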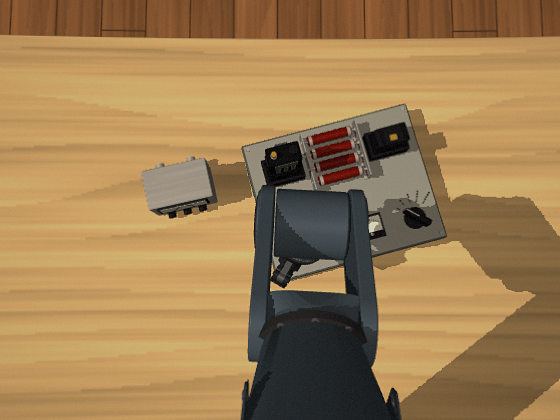

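Call:
{"api": "servo_tool", "payload": {"series": [0.3,-0.1,2.5,0,0.3,-0.1,5,0,0.3,-0.1,7.5,0,0.3,-0.1,9.2,0,0.3,-0.1,10,0,0.3,-0.1,10,0,0.3,-0.1,10,0]}}

```text
time_s: 3.32
tcp_pos: [0.5067, 0.0892, 0.1406]
ee_rot: [[0.499, 0.867, 0.001], [0.867, -0.499, -0.0], [0.001, 0.001, -1.0]]
wrist_force: [-0.7, -0.7, 1.0]
width: 0.0856
gripper_force: 0.0
```

Call:
{"api": "servo_tool", "payload": {"series": [0,0,0,0,0,0,0,0,0,0,0,0,0,0,0,0,0,0,0,0,0,0,0,0,0,0,0,0,0,0,0,0], "grip": 0.5, "newtons": 50}}

```text
time_s: 4.32
tcp_pos: [0.507, 0.0891, 0.1402]
ee_rot: [[0.498, 0.867, 0.002], [0.867, -0.498, -0.001], [0.0, 0.002, -1.0]]
wrist_force: [1.9, -3.7, 3.2]
width: 0.0109
gripper_force: 53.9
```

Run:
```python
from h import *
go([.506,.0883,.14],60.1);s=get_state();print(s["wrist_force"],s["moment"],s["gripper_force"])
```

```text
t 4.325 tcp [0.507  0.0891 0.1402] yaw 60.1 j [ -2.5  36.9 105.4  -0.   37.5  27.5] w 0.010850564729960746
shift cm [-0.12 -0.05  0.02] turn 0.0
[ 1.90063792 -3.65765166  3.21953901] [-0.62351954 -0.31136717  0.02115249] 53.8661652803421
```

Call:
{"api": "servo_tool", "payload": {"series": [0,0,0,6,0,0,0,12,0,0,0,18,0,0,0,24,0,0,0,30,0,0,0,36,0,0,0,42,0,0,0,48,0,0,0,48]}}

```text
time_s: 5.45
tcp_pos: [0.5081, 0.0878, 0.1402]
ee_rot: [[0.978, 0.211, 0.004], [0.211, -0.978, -0.003], [0.003, 0.004, -1.0]]
wrist_force: [3.7, -9.4, 2.4]
width: 0.0108
gripper_force: 53.7
```

Run:
```python
from h import *
go([.506,.0883,.14],60.1-67.5);s=get_state();print(s["wrist_force"],s["moment"],s["gripper_force"])
```

```text
t 5.45 tcp [0.5081 0.0878 0.1402] yaw 12.17 j [ -2.6  37.  105.4  -0.2  37.4  75.5] w 0.0107751872460934
shift cm [-0.19 -0.09  0.02] turn 19.57
[ 3.7034964 -9.4197643  2.3688962] [-1.58532174 -0.50868545  0.10291165] 53.66382658481598
```

Call:
{"api": "servo_tool", "payload": {"series": [0,0.1,0,4,0,0.1,0,8,0,0.1,0,12,0,0.1,0,16,0,0.1,0,19.5,0,0.1,0,19.5,0,0.1,0,19.5,0,0.1,0,19.5]}}

```text
time_s: 6.45
tcp_pos: [0.5082, 0.087, 0.1402]
ee_rot: [[0.992, -0.127, 0.004], [-0.127, -0.992, -0.002], [0.004, 0.002, -1.0]]
wrist_force: [4.0, -10.1, 1.7]
width: 0.0109
gripper_force: 53.7
```

Run:
```python
from h import *
go([.506,.0883,.14],60.1-67.5);s=get_state();print(s["wrist_force"],s["moment"],s["gripper_force"])
for n in("top","side"):
    p,d=capture(n); x0,y0,x1,y1=(200,130,400,280); cv2.imwrite(f"pics/{n}2.png",cv2.resize(p[y0:y1,x0:x1,::-1],None,fx=4,fy=4,interpolation=cv2.INTER_CUBIC))
```

```text
t 6.45 tcp [0.5082 0.087  0.1402] yaw -7.32 j [ -2.7  37.  105.4  -0.2  37.5  94.8] w 0.010946824360720343
shift cm [-0.23 -0.11  0.02] turn 0.08
[  4.04463641 -10.11482473   1.73148565] [-1.46707331 -0.45790259  0.06636502] 53.705264925956726
```

View pics/side2.png

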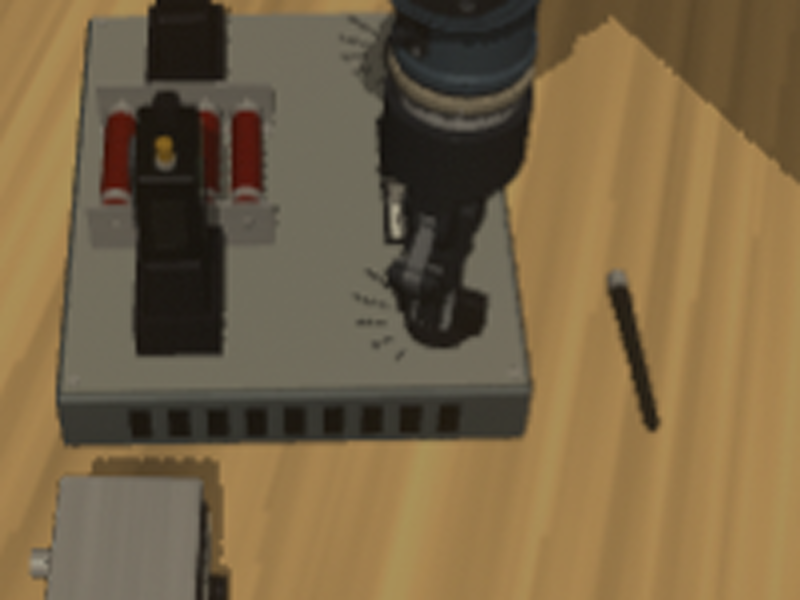

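The side view shows the fingers on the left knob, with its tail at about (475,310) in the crop and the radio undisturbed. I'll measure the tail's angle with depth to rule out slip.

Run:
```python
from h import *
c=np.array([.5058,.0882])
p,d=capture("side");W=cloud("side",d);z=W[...,2];X=W[...,:2]-c
r=np.linalg.norm(X,axis=-1)
for t in(60.1,):
  pass
g=(r<.031)&(r>.012)&(z>.066)&(z<.0905)&(X[...,0]<-.012)
q=X[g]; print(g.sum()); print(np.c_[q*1000,z[g]*1000].round(1)[::max(1,len(q)//40)])
# bar-model tail outline projected for candidate angles
im=cv2.resize(p[170:240,270:350,::-1],None,fx=8,fy=8,interpolation=cv2.INTER_CUBIC)
for a,col in((-7.4,(0,255,0)),(3.9,(0,0,255))):
    u=np.array([np.cos(np.radians(a)),np.sin(np.radians(a))]);v=np.array([-u[1],u[0]])
    P=[np.r_[c+x*u+y*v,.0885] for x,y in((.026,.004),(.018,.006),(-.026,.006),(-.026,-.006),(.018,-.006),(.026,-.004))]
    L=[np.r_[c+x*u,.058] for x in(.025,.045)]
    f=lambda P:((proj("side",np.array(P))-[270,170]+.5)*8).astype(np.int32)
    cv2.polylines(im,[f(P)],True,col,1); cv2.polylines(im,[f(L)],False,col,1)
cv2.imwrite("pics/ov.png",im)
```

```text
60
[[-12.1  -2.6  89.4]
 [-14.2  -5.   87.3]
 [-16.5  -4.4  88.5]
 [-18.6  -5.3  88.1]
 [-12.6  -0.2  88.7]
 [-14.8  -0.6  88.9]
 [-17.   -1.8  88.2]
 [-19.2  -2.3  88.3]
 [-21.4  -2.8  88.2]
 [-23.6  -3.1  88.6]
 [-13.    0.6  86.3]
 [-15.5   3.4  90.1]
 [-17.5   1.8  88.9]
 [-24.1   0.3  89.1]
 [-13.7   5.6  88.7]
 [-15.8   3.9  87.4]
 [-18.1   5.   89.3]
 [-20.3   4.7  89.6]
 [-22.4   3.7  89.1]
 [-24.5   1.6  87.2]
 [-13.7   2.8  82. ]
 [-16.2   5.7  86.1]
 [-18.5   6.5  87.7]
 [-20.6   5.4  87. ]
 [-22.8   4.5  86.6]
 [-24.9   3.2  85.7]
 [-14.    3.4  79.3]
 [-16.3   4.4  81.1]
 [-18.7   6.2  83.9]
 [-21.    6.8  85.2]
 [-23.1   4.7  83.3]
 [-25.1   2.2  81.1]
 [-12.3   6.   78.3]
 [-14.3   3.4  75.9]
 [-16.6   4.   77.2]
 [-19.    6.5  80.9]
 [-21.2   5.2  79.9]
 [-23.5   6.   81.4]
 [-25.5   3.7  79.5]
 [-12.3   4.   72.4]
 [-14.7   4.8  74. ]
 [-16.9   5.   75. ]
 [-19.3   6.4  77.2]
 [-21.7   7.7  79.4]
 [-23.9   7.5  79.8]
 [-25.4  -1.7  69.6]
 [-12.5   2.7  67.4]
 [-14.8   3.2  68.7]
 [-17.2   4.9  71.3]
 [-19.7   7.8  75.5]
 [-21.8   5.4  73.2]
 [-24.1   6.4  75.1]
 [-13.    6.   67.8]
 [-15.4   6.6  69.2]
 [-17.5   5.5  68.6]
 [-20.    7.9  72.1]
 [-22.1   5.9  70.4]
 [-24.2   4.3  69.1]
 [-20.1   5.9  66.2]
 [-22.3   5.5  66.4]]
```

View pics/ov.png

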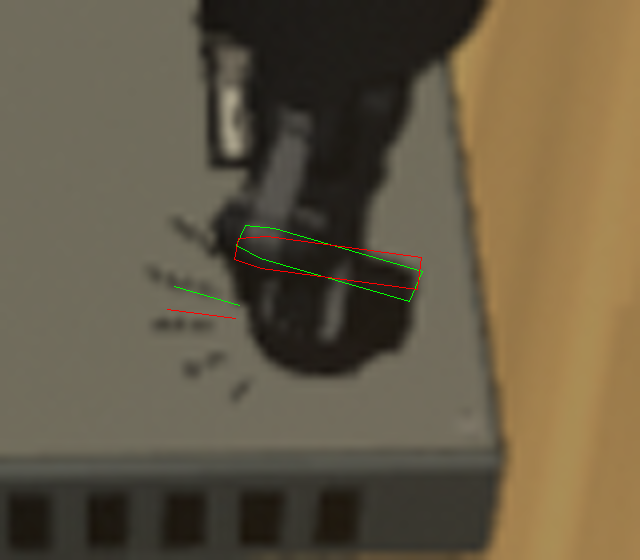

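Run:
```python
from h import *
c=np.array([.5058,.087])
def fit(ds,xm):
    d=np.median(ds,0);W=cloud("side",d);z=W[...,2];X=W[...,:2]-c;r=np.linalg.norm(X,axis=-1)
    return X,z,r
ds=[capture("side")[1] for _ in range(25)]
X,z,r=fit(ds,0)
for nm,zl,zh in(("wall",.066,.085),("top",.0865,.092)):
    g=(r<.024)&(X[...,0]<-.011)&(z>zl)&(z<zh)
    q=X[g]*1000
    k,cov=np.polyfit(q[:,0],q[:,1],1,cov=True);print(nm,len(q),"angle",np.degrees(np.arctan(k[0])),"+-",np.degrees(cov[0,0]**.5),"y at -18",np.polyval(k,-18))
s=get_state();print(s["moment"],s["wrist_force"],s["time_s"])
```

```text
wall 29 angle -7.421349440282295 +- 0.5302569149306048 y at -18 6.636137169700714
top 23 angle -1.4386339387964804 +- 11.50757904731958 y at -18 1.9951355748714674
[-1.44564816 -0.47878417  0.06223788] [ 3.89310865 -9.16315934  2.03905355] 7.85
```

The wall of the bar measures -7.4° ± 0.5°, which is exactly the third click (60.1° - 67.5°). The grip is steady, so I'm handing in.

```bash
python3 -c "
from station import *
print(job_done())"
```

```text
the job is handed in; nothing more can be done
None
```

The job is handed in with the robot holding the left dial, on the radio's side, steady at the third click; depth put the bar within 0.5° of that position, and it never went on to the fourth.

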